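# Nest the mixing tins and lid the stack

## Task

Pack up the mixing tins: take the lid off the wide tin and stand it upright on the counter, then nest the middle tin inside the wide one and after that the tall tin inside the middle one, and last put the lid on the tall tin. Lower each piece straight down until it is fully home before you let go, with no dropping, and finish with everything upright. Build the stack where the wide tin stands, and leave the bottle, the lime bowl and the jigger alone.

Things in the scene. Friction and masses are not known exactly. Their poses are not given: they have to be found in the camera images.
- wide_tin_center (a point): Wide tin's centre, on its axis 40 mm above the underside. Plain steel tapered cup, 0.35 kg: 80 mm tall, outer diameter 46 mm at foot, tapering to 55, then a straight collar diameter 62 over the top 33 mm, wall 2.5, solid base 15 mm thick. z up. Shortest and widest of the three tins, which stand in a row in any order; carries the lid at the start.
- middle_tin_center (a point): Middle tin's centre, on its axis 50 mm above the underside. Plain steel tapered cup, 0.2 kg: 100 mm tall, outer diameter 39 mm at foot, tapering to 52, then a straight collar diameter 59 over the top 33 mm, wall 2.5, solid base 15 mm thick. z up. Home, it stands on the wide tin's inner floor, 35 mm proud of the rim (centre 25 mm above the wide tin's centre), about 2 mm play.
- tall_tin_center (a point): Tall tin's centre, on its axis 60 mm above the underside. Plain steel tapered cup, 0.16 kg: 120 mm tall, outer diameter 32 mm at foot, tapering to 49, then a straight collar diameter 56 over the top 33 mm, wall 2.5, solid base 15 mm thick. z up. Home, it stands on the middle tin's inner floor, 35 mm proud of the rim (centre 25 mm above the middle tin's centre), about 2 mm play.
- lid_center (a point): Steel lid's centre, on its axis 32.5 mm above the underside; loose, 0.12 kg, 65 mm tall. Upward: tapered plug 28 mm tall (diameter 38 to 47), flange 5 mm thick, diameter 68, neck diameter 14, then knob diameter 24 from 41 to 65 mm up, to grip. z up. Stands by itself on its plug. Home, plug in tin and flange on its rim: centre 64.5 mm above the tall tin's centre, 2 mm play.
- bottle_center (a point): Bystander: amber glass bottle, loose, 72 mm in diameter, 260 mm tall; this point is on its axis 130 mm above its underside. Not to be moved.
- lime_bowl_center (a point): Bystander: white bowl of limes, loose, 140 mm in diameter at the rim, about 80 mm tall with the limes; this point is on its axis 28 mm above its underside. Not to be moved.
- jigger_center (a point): Bystander: steel double-cone measure, loose, 48 mm in diameter, 95 mm tall; this point is on its axis 47.5 mm above its underside. Not to be moved.
Things that resemble listed ones, but are neither listed nor needed, are in the scene too. Leave any blue or purple look-alike of the part that bears lid_center alone. Leave any purple look-alike of the part that bears middle_tin_center alone.

How it is judged:
On the way, in this order (a step that is already met when the one before it is completed fails the run):
1. lid taken off the wide tin and left standing upright by itself on the counter (height (world z) of lid_center below 0.045 m and angle between lid_center's own z axis and vertical below 0.1 rad and contact force between the fingers and lid below 0.1 N and linear speed of lid below 0.02 m/s), for 0.2 s.
2. middle tin lowered home inside the wide tin, still in the gripper (z of middle_tin_center in the frame of wide_tin_center between 0.019 and 0.031 m and horizontal distance between middle_tin_center and wide_tin_center below 0.008 m and contact force between the fingers and middle_tin above 0.3 N), for 0.1 s.
3. tall tin lowered home inside the middle tin, still in the gripper (z of tall_tin_center in the frame of middle_tin_center between 0.019 and 0.031 m and horizontal distance between tall_tin_center and middle_tin_center below 0.008 m and contact force between the fingers and tall_tin above 0.3 N), for 0.1 s.
4. lid lowered home on the tall tin, still in the gripper (z of lid_center in the frame of tall_tin_center between 0.0585 and 0.0705 m and horizontal distance between lid_center and tall_tin_center below 0.008 m and contact force between the fingers and lid above 0.3 N), for 0.1 s.
At the end, for the whole second after the job is handed in: Wide tin on the counter within 50 mm of its start, the middle tin in it, the tall tin in that, the lid on top: each within 4 mm of its home height and 5 mm sideways of the piece below, all within 4 degrees of upright and at rest; bystanders moved under 30 mm (z of middle_tin_center in the frame of wide_tin_center between 0.021 and 0.029 m and horizontal distance between middle_tin_center and wide_tin_center below 0.005 m and z of tall_tin_center in the frame of middle_tin_center between 0.021 and 0.029 m and horizontal distance between tall_tin_center and middle_tin_center below 0.005 m and z of lid_center in the frame of tall_tin_center between 0.0605 and 0.0685 m and horizontal distance between lid_center and tall_tin_center below 0.005 m and angle between each of wide_tin_center, middle_tin_center, tall_tin_center, lid_center's own z axis and vertical below 0.07 rad and linear speed of each of wide_tin, middle_tin, tall_tin, lid below 0.02 m/s and height (world z) of wide_tin_center below 0.045 m and distance of wide_tin_center from where it was at the start of the episode below 0.05 m); the robot touches nothing.
It fails at once if the amber bottle is shifted by more than 30 mm or tipped (distance of bottle_center from where it was at the start of the episode above 0.03 m or angle between bottle_center's own z axis and vertical above 0.3 rad).
It fails at once if the lime bowl is shifted by more than 30 mm or tipped (distance of lime_bowl_center from where it was at the start of the episode above 0.03 m or angle between lime_bowl_center's own z axis and vertical above 0.3 rad).
It fails at once if the jigger is shifted by more than 30 mm or tipped (distance of jigger_center from where it was at the start of the episode above 0.03 m or angle between jigger_center's own z axis and vertical above 0.3 rad).
It fails at once if the wide tin is shifted by more than 50 mm or tipped over (distance of wide_tin_center from where it was at the start of the episode above 0.05 m or angle between wide_tin_center's own z axis and vertical above 0.4 rad).
It also fails if it takes over 72 s, if anything falls off the work surface, if the arm or the gripper's body presses on something with over 40 N, if the wrist force passes 120 N, or if a joint passes its speed limit or range.

## Robot

A 6-joint arm with a two-finger parallel gripper is mounted at the origin on the work surface. World frame = base frame: x ahead of the robot, y to its left, z up, the work surface at z = 0. Lengths are in m, angles in rad, forces in N, time in s.
With the tool pointing down it reaches from about 0.35 to 0.775 m from the base axis. Payload 7.3 kg.
Tool frame: the origin (TCP) lies between the finger pads; the fingertips stand 22 mm ahead of it and the grasp point (between the pads) lies 3 mm ahead of it (bot.tip_reach is the distance from the TCP to the fingertips, in m); x points along the fingers, y is the direction in which the jaws open and shut, and the axes are right-handed (so a half turn about x gives the same grasp; the last joint's range is limited). The gripper opens to 92 mm and grips with 3 to 60 N. Pads are 19 mm wide; open, the fingers measure 130 mm over their backs; the gripper's body (75 mm by 190 mm) begins 47 mm behind the grasp point.
Start: joints at [1.202, 0.342, 1.524, -0, 1.275, -0.146], TCP at [0.116, 0.512, 0.249] pointing down, gripper open.
Joint ranges: [-2.53, 2.53], [-0.77, 2.02], [0.04, 2.7], [-1, 4.14], [0.28, 2.66], [-3.11, 3.11]. Speed limits (rad/s): [2.57, 2.57, 3.14, 3.14, 3.14, 3.14].

## Interface

Orientations are given as a unit quaternion [w, x, y, z].
In Python, from rig import telemetry, eyes, ticket, spotter, bot gives the robot as it stands.
- The arm moves only by the shell command python3 -m inch 'ROWS' [FORCE]. ROWS is a JSON object of lists of equal length, an entry for each row: "gripper": the gripper command: -1 is fully open, 1 is shut, values between are in proportion; "travel": the shift along the tool's x, y, z in m, a list of three; "rot": the turn, a rotation vector about the tool's x, y, z in degrees, a list of three. In form: {"gripper": [gripper, ...], "travel": [[dx, dy, dz], ...], "rot": [[rx, ry, rz], ...]}. A call has 1 to 12 rows; each row shifts and turns the commanded pose from where the row before left it, along the tool's axes as they then stand; what a row does not reach is not made up. A row lasts 1/10 s, in which the tool goes at most 50 mm and 8.59 degrees, less where a joint would pass 70% of its speed; a pose out of reach is approached as far as the arm can. A call is refused whole if a number of a shift passes 0.05 or a number of a turn 8.59, either way. A call with a gripper value outside its range is refused whole. The fingers move at their own pace and stop on an object; FORCE is the grip in N (left out, the last holds). Time passes only in rows, so rows that do not move let the fingers close. It gives the time, the measured TCP pose, the force and the opening at its end, in the units of the state.
- telemetry.read_state(): the state, without advancing time (a new reading comes with each control period).
- eyes.read_camera(name): name is "scene" or "top"; returns the picture (400x640x3 uint8, red, green, blue); there is no depth.
- eyes.camera_info(name): a dict with "fx", "fy", "cx", "cy" (pixels), "distortion" ([k1, k2, p1, p2, k3] as OpenCV has them; the pictures are not rectified), "rvec" (rotation vector, rad) and "tvec" (3), from world to camera coordinates, as OpenCV has them. Camera axes: x right, y down, z forward; pixel columns grow to the right and rows downward; lengths in m; the calibration is good to about 2 mm. A picture is of the moment at which its call begins. camera_info takes no time and is no camera call.
- ticket.hand_in(): hands the job in, once; it reports no verdict.
Trained networks look in the newest picture that a camera, given by its name, has taken for a name from the list of things; names that differ only in an ending like _2 or _b are one class to them, and where a whole thing is asked for, a point or a joint stands for the part that bears it (a point fixed in the world has none). Each returns a list of dicts, best first, with "conf" (0 to 1); they miss things now and then, are a little off and sometimes report something else, mostly with a low value. They report only what shows in the picture. A call takes as long as a camera call. They do not tell look-alikes from the thing itself.
- spotter.search_frame(camera, thing): "location" ([x, y, z] in m, in world coordinates, good to about 4 mm: the middle of the surface that is visible of it).
The state is a dict: "time": time; "qpos": joint angles; "dq": joint speeds; "joint_torque": joint torques, N m; "tcp_pos": TCP position; "tool_rot": TCP orientation; "wrist_force": force on the tool from outside, world axes, zero at the start; "wrist_torque": the same for the moment, N m; "width": opening from 0.0 (shut) to 1.0 (fully open).
Only numpy, scipy, OpenCV 4.12 (cv2) and the standard library are available. Lean on these libraries where they do the work, as an engineer would, in place of code of your own. Each camera call takes 0.05 s, during which the arm holds its last target.

## Working session

There is one attempt and no reset: what is moved stays moved. The work goes in short steps, Python scripts to look and compute and a shell command to move; the robot and the scene stay as the last step left them, time stands still between calls to the robot, and variables do not carry over. Pictures are saved under pics/ and viewed, and the job is handed in when it is done.

```bash
ls; mkdir -p pics; python3 - <<'E'
from rig import telemetry, eyes, spotter, bot
import cv2
for c in ("scene","top"):
    im=eyes.read_camera(c); cv2.imwrite(f"pics/{c}0.png",im[:,:,::-1])
    print(c,eyes.camera_info(c))
    for t in ["wide_tin_center","middle_tin_center","tall_tin_center","lid_center","bottle_center","lime_bowl_center","jigger_center"]:
        print(t,[([round(float(v),3) for v in d["location"]],round(d["conf"],2)) for d in spotter.search_frame(c,t)])
s=telemetry.read_state();print(s, bot.tip_reach)
E
```

```text
pics
scene {'fx': 409.34795381594614, 'fy': 409.34795381594614, 'cx': 319.69291044907175, 'cy': 194.11420591761504, 'distortion': array([-0.03227843,  0.        ,  0.        ,  0.        ,  0.        ]), 'rvec': array([ 0.92883931,  2.6352997 , -0.91619373]), 'tvec': array([ 0.44199196, -0.25168806,  1.22114948])}
wide_tin_center [([0.495, 0.264, 0.053], 0.69), ([0.72, -0.199, 0.137], 0.5)]
middle_tin_center [([0.435, -0.169, 0.077], 0.97), ([0.533, -0.205, 0.069], 0.8), ([0.523, -0.305, 0.078], 0.73)]
tall_tin_center [([0.517, 0.032, 0.092], 0.94)]
lid_center [([0.482, 0.251, 0.088], 0.96), ([0.488, 0.141, 0.031], 0.61), ([0.519, 0.368, 0.035], 0.6)]
bottle_center [([0.72, -0.198, 0.138], 0.73)]
lime_bowl_center [([0.703, 0.214, 0.039], 0.84), ([0.735, 0.049, 0.07], 0.18)]
jigger_center [([0.53, -0.201, 0.069], 0.27)]
top {'fx': 449.0026320353701, 'fy': 449.0026320353701, 'cx': 317.6714199933041, 'cy': 203.58305764067583, 'distortion': array([-0.022676,  0.      ,  0.      ,  0.      ,  0.      ]), 'rvec': array([ 2.02095641, -2.19306991,  0.24944752]), 'tvec': array([0.05182921, 0.
[... 445 characters left out ...]
ter [([0.729, 0.047, 0.067], 0.92)]
{'time': 0.8, 'qpos': array([ 1.20199156e+00,  3.41978333e-01,  1.52410415e+00,  5.22702439e-05,
        1.27539255e+00, -1.46021675e-01]), 'dq': array([ 0.00041014, -0.00151292, -0.0010636 , -0.00054772, -0.00190689,
       -0.00116784]), 'joint_torque': array([ 2.22056669e-04, -4.31078732e+01, -2.44476897e+01,  7.17742927e-02,
        4.79991466e-02, -6.23122077e-06]), 'tcp_pos': array([0.11597768, 0.51204881, 0.24875031]), 'tool_rot': array([ 0.70271729,  0.07865299,  0.70273031, -0.07856356]), 'wrist_force': array([ 1.11307607, -0.49389548,  0.17095117]), 'wrist_torque': array([ 0.02411397, -0.03486673, -0.00325118]), 'width': 1.0020136692033323} 0.022
```

View pics/scene0.png

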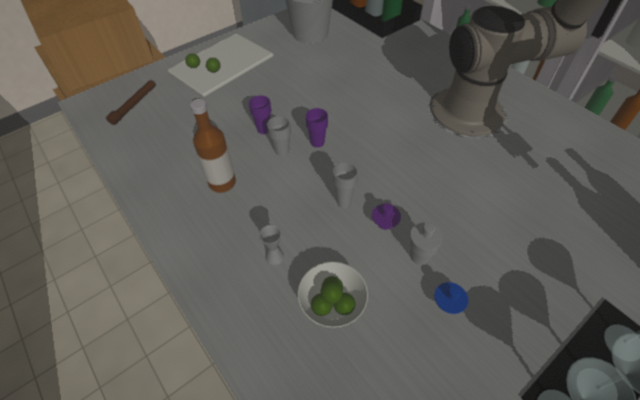

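View pics/top0.png

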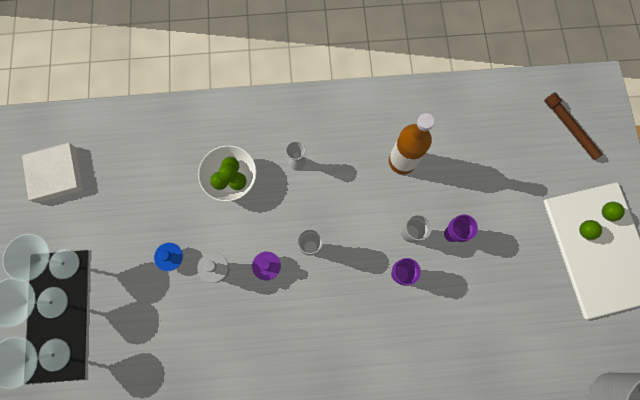

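Candidates. Lid: grey at top(212,267)/scene(424,240), which is on a tin, against blue (168,257) and purple (266,265) on the counter. Middle tin: grey at top(416,229)/scene(280,133), against purple (462,228) and (406,271). Tall tin: grey at top(310,243)/scene(344,183). Wide tin: the one under the grey lid. I choose the grey ones and check them in crops.

```bash
python3 - <<'E'
import cv2,numpy as np
t=cv2.imread("pics/top0.png"); s=cv2.imread("pics/scene0.png")
def c(im,x,y,r=28,k=7): return cv2.resize(im[y-r:y+r,x-r:x+r],None,fx=k*36/r/9,fy=k*36/r/9,interpolation=cv2.INTER_CUBIC)
r=32
def c(im,x,y): return cv2.resize(im[y-r:y+r,x-r:x+r],(264,264),interpolation=cv2.INTER_CUBIC)
cv2.imwrite("pics/crop0.png",np.vstack([np.hstack([c(t,212,267),c(t,416,229),c(t,310,243)]),np.hstack([c(s,424,240),c(s,280,133),c(s,344,183)])]))
E
```

```text
(no output)
```

View pics/crop0.png

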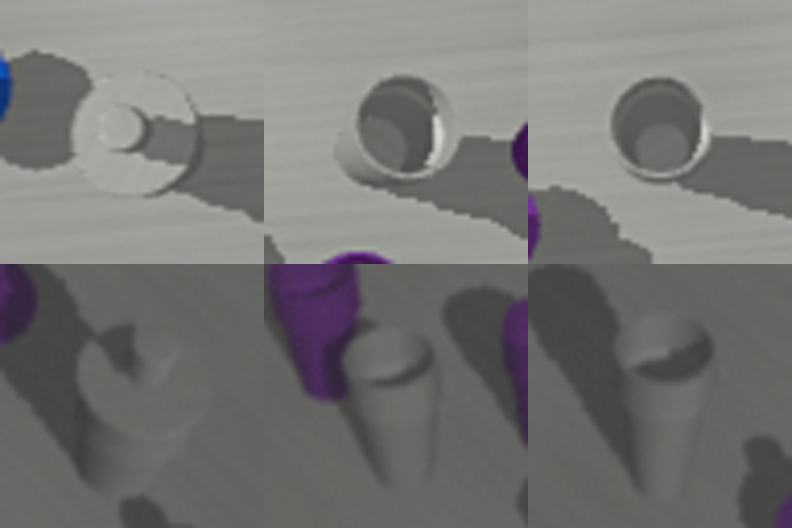

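```bash
cat > h.py <<'E'
import cv2,numpy as np
from rig import telemetry, eyes, spotter, bot
from scipy.spatial.transform import Rotation as R
def bp(cam,u,v,z):
    i=eyes.camera_info(cam);K=np.array([[i['fx'],0,i['cx']],[0,i['fy'],i['cy']],[0,0,1]])
    n=cv2.undistortPoints(np.array([[[u,v]]],float),K,i['distortion'])[0,0]
    M=cv2.Rodrigues(i['rvec'])[0];C=-M.T@i['tvec'];d=M.T@np.array([n[0],n[1],1])
    return (C+d*(z-C[2])/d[2]).round(4)
def proj(cam,P):
    i=eyes.camera_info(cam);K=np.array([[i['fx'],0,i['cx']],[0,i['fy'],i['cy']],[0,0,1]])
    return cv2.projectPoints(np.array(P,float).reshape(-1,3),i['rvec'],i['tvec'],K,i['distortion'])[0][:,0]
def rot(s=None):
    s=s or telemetry.read_state();q=s['tool_rot'];return R.from_quat([q[1],q[2],q[3],q[0]])
def go(target,yaw=None):
    """shift to bring TCP to target in tool axes; yaw = angle of jaw axis (deg)"""
    s=telemetry.read_state();r=rot(s);m=r.as_matrix()
    print('t',round(s['time'],2),'tcp',s['tcp_pos'].round(4),'w',round(s['width']*92,1),'F',s['wrist_force'].round(1))
    print('x',m[:,0].round(3),'y',m[:,1].round(3),'z',m[:,2].round(3))
    if target is not None: print('travel',(m.T@(np.array(target)-s['tcp_pos'])).round(4))
    if yaw is not None:
        cur=np.degrees(np.arctan2(m[1,1],m[0,1]));d=(yaw-cur+90)%180-90
        print('jaw',cur.round(2),'world dyaw',d.round(2),'-> rot x',(-d).round(2))
    print('q6',s['qpos'].round(2))
def circ(x,y,z,d):
    a=np.linspace(0,2*np.pi,60);return np.c_[x+d/2*np.cos(a),y+d/2*np.sin(a),0*a+z]
def overlay(im,cam,circles,center,r,size=400):
    k=size/(2*r);u,v=center
    o=cv2.resize(np.ascontiguousarray(im[v-r:v+r,u-r:u+r,::-1]),(size,size),interpolation=cv2.INTER_CUBIC)
    for c in circles:
        p=(proj(cam,circ(*c))-[u-r-.0,v-r-.0]+.5)*k-.5
        cv2.polylines(o,[p.round().astype(int)],True,(0,0,255),1)
    return o
E
python3 - <<'E'
from h import *
print('lid flange',bp('top',212.7,266.8,.085),bp('scene',427,236,.085),'knob',bp('top',209.1,266.3,.117))
print('mid',bp('top',418.9,228,.1),bp('scene',277.8,123.3,.1))
print('tall',bp('top',310.1,242.3,.12),bp('scene',345.2,171.1,.12))
E
```

```text
lid flange [0.4753 0.2476 0.085 ] [0.4773 0.2518 0.085 ] knob [0.4737 0.2482 0.117 ]
mid [ 0.5225 -0.2178  0.1   ] [ 0.5284 -0.2163  0.1   ]
tall [0.5075 0.0272 0.12  ] [0.513  0.0299 0.12  ]
```

```bash
python3 - <<'E'
from h import *
t=cv2.imread("pics/top0.png")[:,:,::-1]; s=cv2.imread("pics/scene0.png")[:,:,::-1]
def row(L,M,T):
  Lc=[(*L,.085,.068),(*L,.117,.024)]; W=[(*L,0,.046)]; Mc=[(*M,.1,.059),(*M,0,.039)];Tc=[(*T,.12,.056),(*T,0,.032)]
  S=[(Lc+W,212,267,424,240),(Mc,416,229,280,133),(Tc,310,243,344,183)]
  return np.vstack([np.hstack([overlay(t,'top',c,(a,b),32,264) for c,a,b,_,_ in S]),np.hstack([overlay(s,'scene',c,(a,b),32,264) for c,_,_,a,b in S])])
cv2.imwrite("pics/ov0.png",row((.4755,.248),(.525,-.217),(.510,.0285)))
E
```

```text
(no output)
```

View pics/ov0.png

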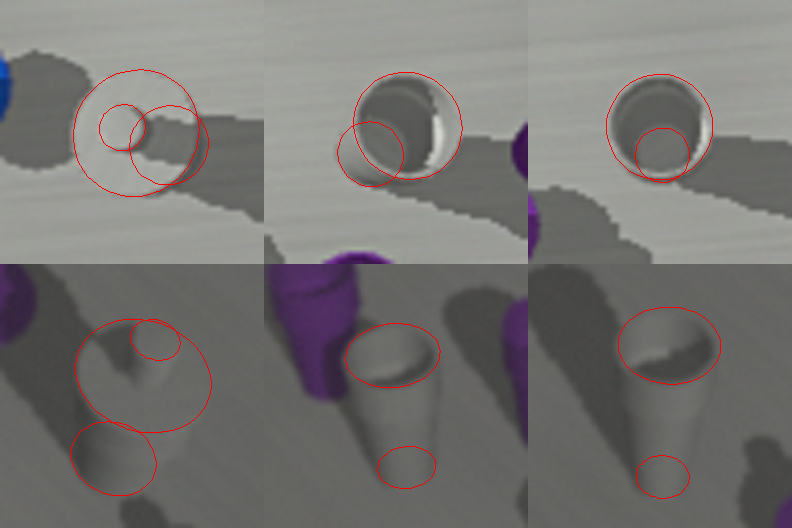

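```bash
python3 - <<'E'
from h import *
go([.4755,.248,.22],90)
E
```

```text
t 0.8 tcp [0.116  0.512  0.2488] w 92.2 F [ 1.1 -0.5  0.2]
x [-0.  0. -1.] y [0.221 0.975 0.   ] z [ 0.975 -0.221 -0.   ]
travel [ 0.0287 -0.1781  0.409 ]
jaw 77.23 world dyaw 12.77 -> rot x -12.77
q6 [ 1.2   0.34  1.52  0.    1.28 -0.15]
```

```bash
python3 -m inch '{"gripper":[-1,-1,-1,-1,-1,-1,-1,-1,-1,-1,-1,-1],"travel":[[0.003,-0.0178,0.0409],[0.003,-0.0178,0.0409],[0.003,-0.0178,0.0409],[0.003,-0.0178,0.0409],[0.003,-0.0178,0.0409],[0.003,-0.0178,0.0409],[0.003,-0.0178,0.0409],[0.003,-0.0178,0.0409],[0.003,-0.0178,0.0409],[0.002,-0.0178,0.0409],[0,0,0],[0,0,0]],"rot":[[0,0,0],[0,0,0],[0,0,0],[0,0,0],[0,0,0],[0,0,0],[0,0,0],[0,0,0],[0,0,0],[0,0,0],[-6.4,0,0],[-6.4,0,0]]}' 20; python3 - <<'E'
from h import *
go([.4755,.248,.111],90)
E
```

```text
time: 2.0
tcp_pos: [0.4766, 0.2468, 0.2193]
tool_rot: [0.707, -0.001, 0.707, 0.001]
wrist_force: [-0.2, -0.3, -0.4]
width: 0.998
t 2.0 tcp [0.4766 0.2468 0.2193] w 91.9 F [-0.2 -0.3 -0.4]
x [-0. -0. -1.] y [-0.002  1.    -0.   ] z [ 1.     0.002 -0.   ]
travel [ 0.1083  0.0012 -0.0011]
jaw 90.13 world dyaw -0.13 -> rot x 0.13
q6 [ 0.33  0.39  1.54  0.    1.22 -1.24]
```

```bash
python3 -m inch '{"gripper":[-1,-1,-1,-1,-1,-1],"travel":[[0.035,0.001,-0.001],[0.035,0,0],[0.025,0,0],[0.013,0,0],[0,0,0],[0,0,0]],"rot":[[0,0,0],[0,0,0],[0,0,0],[0,0,0],[0,0,0],[0,0,0]]}' 20; python3 - <<'E'
from h import *
go([.4755,.248,.111],90)
im=eyes.read_camera('top');sc=eyes.read_camera('scene')
cv2.imwrite('pics/g1.png',np.hstack([cv2.resize(im[210:320,150:270,::-1],(390,360)),cv2.resize(sc[180:290,370:490,::-1],(390,360))]))
E
```

```text
time: 2.6
tcp_pos: [0.4748, 0.2492, 0.1121]
tool_rot: [0.707, -0.0, 0.707, 0.0]
wrist_force: [0.7, 0.5, -0.7]
width: 1.0
t 2.6 tcp [0.4748 0.2492 0.1121] w 92.0 F [ 0.7  0.5 -0.7]
x [ 0.  0. -1.] y [-0.001  1.     0.   ] z [1.    0.001 0.   ]
travel [ 0.0011 -0.0012  0.0007]
jaw 90.03 world dyaw -0.03 -> rot x 0.03
q6 [ 0.34  0.51  1.67  0.    0.96 -1.23]
```

View pics/g1.png

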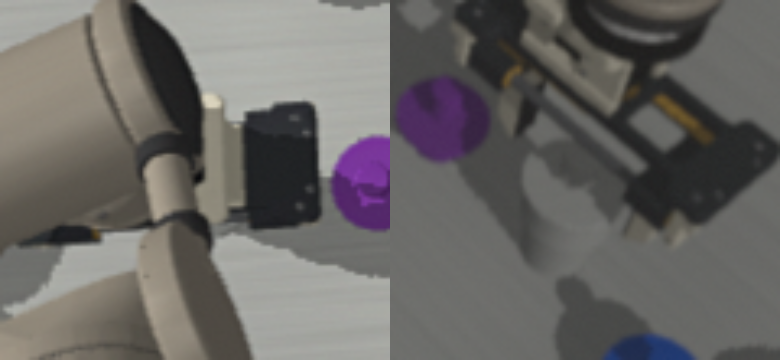

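The picture shows the open jaws straddling the grey lid, with the lid at right-crop (565,190) and the fingers either side of it. I close now.

```bash
python3 -m inch '{"gripper":[1,1,1,1,1,1,1,1,1,1],"travel":[[0,0,0],[0,0,0],[0,0,0],[0,0,0],[0,0,0],[0,0,0],[0,0,0],[0,0,0],[0,0,0],[0,0,0]],"rot":[[0,0,0],[0,0,0],[0,0,0],[0,0,0],[0,0,0],[0,0,0],[0,0,0],[0,0,0],[0,0,0],[0,0,0]]}' 20
```

```text
time: 3.7
tcp_pos: [0.4745, 0.2491, 0.1117]
tool_rot: [0.707, -0.0, 0.707, 0.0]
wrist_force: [-0.0, -0.4, 0.5]
width: 0.256
```

```bash
python3 -m inch '{"gripper":[1,1,1,1,1],"travel":[[-0.01,0,0],[-0.02,0,0],[-0.02,0,0],[-0.02,0,0],[0,0,0]],"rot":[[0,0,0],[0,0,0],[0,0,0],[0,0,0],[0,0,0]]}'; python3 - <<'E'
from h import *
go([.34,.24,.115],90)
E
```

```text
time: 4.2
tcp_pos: [0.476, 0.2496, 0.1848]
tool_rot: [0.709, 0.001, 0.705, 0.001]
wrist_force: [-0.6, 0.3, -1.5]
width: 0.255
t 4.2 tcp [0.476  0.2496 0.1848] w 23.4 F [-0.6  0.3 -1.5]
x [ 0.006  0.002 -1.   ] y [-0.001  1.     0.002] z [1.    0.001 0.006]
travel [ 0.069  -0.0097 -0.1363]
jaw 90.04 world dyaw -0.04 -> rot x 0.04
q6 [ 0.34  0.42  1.59  0.    1.12 -1.23]
```

```bash
python3 -m inch '{"gripper":[1,1,1,1,1,1,1,1,1],"travel":[[0,-0.002,-0.025],[0,-0.002,-0.03],[0,-0.002,-0.03],[0,-0.002,-0.03],[0,-0.002,-0.021],[0.03,0,0],[0.035,0,0],[0.03,0,0],[0.012,0,0]],"rot":[[0,0,0],[0,0,0],[0,0,0],[0,0,0],[0,0,0],[0,0,0],[0,0,0],[0,0,0],[0,0,0]]}'; python3 -m inch '{"gripper":[1,1,1],"travel":[[0,0,0],[0,0,0],[0,0,0]],"rot":[[0,0,0],[0,0,0],[0,0,0]]}'; python3 - <<'E'
from h import *
go([.34,.24,.060],90)
im=eyes.read_camera('top');sc=eyes.read_camera('scene')
cv2.imwrite('pics/g2.png',np.hstack([cv2.resize(im[200:370,150:320,::-1],(390,390)),cv2.resize(sc[160:290,380:510,::-1],(390,390))]))
E
```

```text
time: 5.1
tcp_pos: [0.3367, 0.2382, 0.072]
tool_rot: [0.706, -0.001, 0.709, -0.0]
wrist_force: [-0.6, 0.6, -1.0]
width: 0.257
time: 5.4
tcp_pos: [0.3391, 0.2393, 0.0754]
tool_rot: [0.708, 0.0, 0.707, 0.0]
wrist_force: [0.2, -0.1, -1.1]
width: 0.255
t 5.4 tcp [0.3391 0.2393 0.0754] w 23.4 F [ 0.2 -0.1 -1.1]
x [ 0.001  0.001 -1.   ] y [-0.001  1.     0.001] z [1.    0.001 0.001]
travel [0.0154 0.0007 0.0009]
jaw 90.03 world dyaw -0.03 -> rot x 0.03
q6 [ 0.43  0.4   2.04  0.    0.71 -1.14]
```

View pics/g2.png

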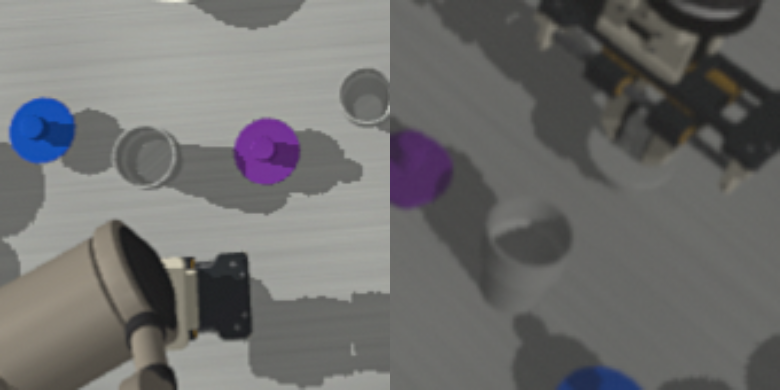

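The lid is off and held level above the counter. The wide tin is open at left-crop (146,157), still standing.

```bash
python3 -m inch '{"gripper":[1,1,1,1,1],"travel":[[0.007,0,0],[0.005,0,0],[0.002,0,0],[0,0,0],[0,0,0]],"rot":[[0,0,0],[0,0,0],[0,0,0],[0,0,0],[0,0,0]]}';python3 -m inch '{"gripper":[1,1,1],"travel":[[0.001,0,0],[0.0005,0,0],[0,0,0]],"rot":[[0,0,0],[0,0,0],[0,0,0]]}'
```

```text
time: 6.0
tcp_pos: [0.3385, 0.239, 0.0606]
tool_rot: [0.707, -0.0, 0.707, 0.0]
wrist_force: [0.3, -0.9, -1.3]
width: 0.257
time: 6.3
tcp_pos: [0.3388, 0.2391, 0.0596]
tool_rot: [0.707, -0.0, 0.707, 0.0]
wrist_force: [-1.1, -0.7, 4.0]
width: 0.257
```

Contact shows as force rising to +4 N at the expected height. I open slowly, then rise.

```bash
python3 -m inch '{"gripper":[0,0,-0.5,-1,-1,-1,-1,-1],"travel":[[0,0,0],[0,0,0],[0,0,0],[0,0,0],[0,0,0],[0,0,0],[0,0,0],[0,0,0]],"rot":[[0,0,0],[0,0,0],[0,0,0],[0,0,0],[0,0,0],[0,0,0],[0,0,0],[0,0,0]]}';python3 -m inch '{"gripper":[-1,-1,-1,-1,-1,-1],"travel":[[-0.02,0,0],[-0.035,0,0],[-0.045,0,0],[-0.045,0,0],[-0.045,0,0],[0,0,0]],"rot":[[0,0,0],[0,0,0],[0,0,0],[0,0,0],[0,0,0],[0,0,0]]}'; python3 - <<'E'
from h import *
go([.525,-.217,.25],31)
im=eyes.read_camera('top');sc=eyes.read_camera('scene')
cv2.imwrite('pics/g3.png',np.hstack([cv2.resize(im[200:370,150:320,::-1],(390,390)),cv2.resize(sc[160:290,380:510,::-1],(390,390))]))
E
```

```text
time: 7.1
tcp_pos: [0.3386, 0.239, 0.0592]
tool_rot: [0.707, -0.0, 0.707, 0.0]
wrist_force: [0.1, 0.6, -0.1]
width: 0.906
time: 7.7
tcp_pos: [0.3409, 0.2402, 0.2548]
tool_rot: [0.711, 0.001, 0.703, 0.002]
wrist_force: [0.5, -0.0, -0.3]
width: 1.003
t 7.7 tcp [0.3409 0.2402 0.2548] w 92.3 F [ 0.5 -0.  -0.3]
x [ 0.01   0.005 -1.   ] y [-0.001  1.     0.005] z [1.    0.001 0.01 ]
travel [ 0.0045 -0.4573  0.1837]
jaw 90.04 world dyaw -59.04 -> rot x 59.04
q6 [ 0.43  0.13  1.79  0.    1.21 -1.14]
```

View pics/g3.png

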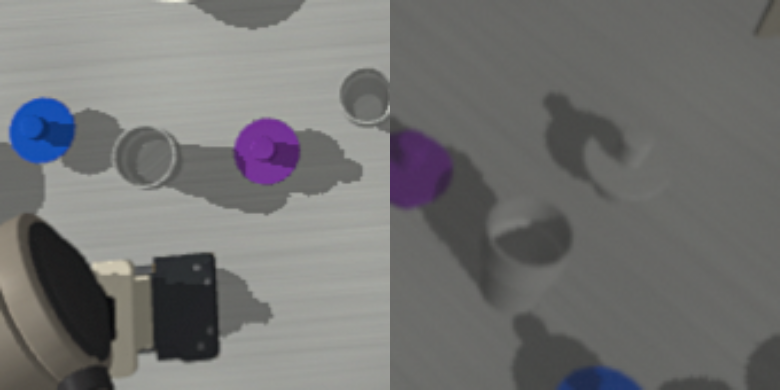

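The lid stands upright by itself, at right-crop (625,170). Next, the middle tin.

```bash
python3 -m inch '{"gripper":[-1,-1,-1,-1,-1,-1,-1,-1,-1,-1,-1,-1],"travel":[[0,-0.038,0.0153],[0,-0.038,0.0153],[0,-0.038,0.0153],[0,-0.038,0.0153],[0,-0.038,0.0153],[0,-0.038,0.0153],[0,-0.038,0.0153],[0,-0.038,0.0153],[0,-0.038,0.0153],[0,-0.038,0.0153],[0,-0.038,0.0153],[0,-0.038,0.0153]],"rot":[[0,0,0],[0,0,0],[0,0,0],[0,0,0],[0,0,0],[0,0,0],[0,0,0],[0,0,0],[0,0,0],[0,0,0],[0,0,0],[0,0,0]]}'; python3 -m inch '{"gripper":[-1,-1,-1,-1,-1,-1,-1,-1,-1],"travel":[[0,0,0],[0,0,0],[0,0,0],[0,0,0],[0,0,0],[0,0,0],[0,0,0],[0,0,0],[0,0,0]],"rot":[[8.4,0,0],[8.4,0,0],[8.4,0,0],[8.4,0,0],[8.4,0,0],[8.4,0,0],[8.4,0,0],[0,0,0],[0,0,0]]}'; python3 - <<'E'
from h import *
go([.525,-.217,.250],31)
go([.525,-.217,.092],31)
im=eyes.read_camera('top');sc=eyes.read_camera('scene')
W=(.4755,.248);L=(.338,.239)
c=[(*W,.08,.062),(*W,0,.046),(*W,.015,.041)];l=[(*L,.033,.068),(*L,.065,.024)]
cv2.imwrite('pics/ov1.png',np.hstack([overlay(im,'top',c+l,(212,290),50),overlay(sc,'scene',c+l,(440,230),50)]))
E
```

```text
time: 9.0
tcp_pos: [0.5221, -0.2182, 0.2469]
tool_rot: [0.706, 0.001, 0.708, 0.001]
wrist_force: [0.3, -0.3, -0.1]
width: 0.999
time: 9.9
tcp_pos: [0.5219, -0.2167, 0.2477]
tool_rot: [0.616, 0.346, 0.618, -0.346]
wrist_force: [0.2, 1.1, 0.6]
width: 0.998
t 9.9 tcp [ 0.5219 -0.2167  0.2477] w 91.8 F [0.2 1.1 0.6]
x [-0.002  0.001 -1.   ] y [ 0.853  0.522 -0.001] z [ 0.522 -0.853 -0.003]
travel [-0.0023  0.0024  0.0019]
jaw 31.46 world dyaw -0.46 -> rot x 0.46
q6 [-0.53  0.42  1.41  0.    1.32 -1.08]
t 9.9 tcp [ 0.5219 -0.2167  0.2477] w 91.8 F [0.2 1.1 0.6]
x [-0.002  0.001 -1.   ] y [ 0.853  0.522 -0.001] z [ 0.522 -0.853 -0.003]
travel [0.1557 0.0026 0.0023]
jaw 31.46 world dyaw -0.46 -> rot x 0.46
q6 [-0.53  0.42  1.41  0.    1.32 -1.08]
```

View pics/ov1.png

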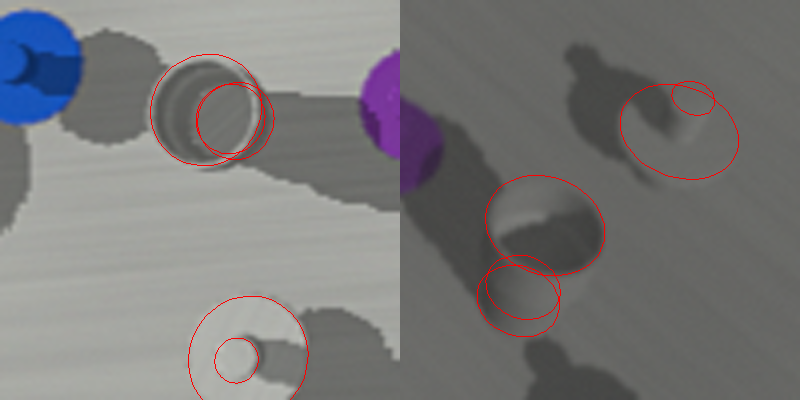

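```bash
python3 -m inch '{"gripper":[-1,-1,-1,-1,-1,-1,-1],"travel":[[0.02,0.0024,0.002],[0.035,0,0],[0.04,0,0],[0.035,0,0],[0.018,0,0],[0.007,0,0],[0,0,0]],"rot":[[0,0,0],[0,0,0],[0,0,0],[0,0,0],[0,0,0],[0,0,0],[0,0,0]]}'; python3 - <<'E'
from h import *
go([.525,-.217,.092],31)
im=eyes.read_camera('top');sc=eyes.read_camera('scene')
cv2.imwrite('pics/g4.png',np.hstack([cv2.resize(im[170:300,360:490,::-1],(390,390)),cv2.resize(sc[80:180,230:330,::-1],(390,390))]))
E
```

```text
time: 10.7
tcp_pos: [0.5252, -0.2172, 0.0935]
tool_rot: [0.616, 0.347, 0.617, -0.347]
wrist_force: [0.5, -0.0, 0.7]
width: 1.001
t 10.7 tcp [ 0.5252 -0.2172  0.0935] w 92.1 F [ 0.5 -0.   0.7]
x [-0.001  0.001 -1.   ] y [ 0.855  0.519 -0.001] z [ 0.519 -0.855 -0.001]
travel [ 0.0015 -0.0001 -0.0003]
jaw 31.29 world dyaw -0.29 -> rot x 0.29
q6 [-0.53  0.58  1.6   0.    0.96 -1.07]
```

View pics/g4.png

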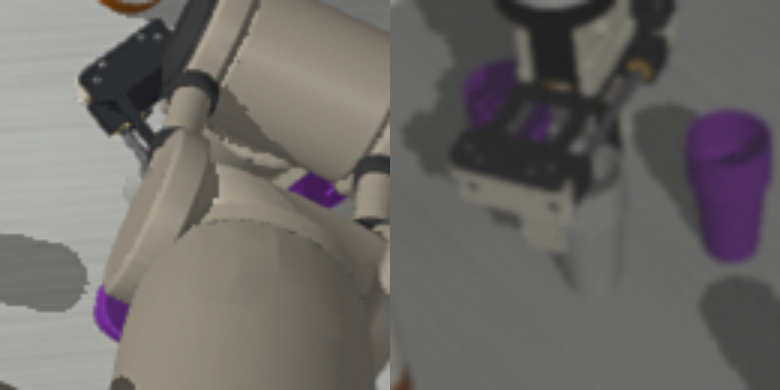

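The grey middle tin, at right-crop (600,220), is between the jaws, and the purple tins are clear. I close.

```bash
python3 -m inch '{"gripper":[1,1,1,1,1,1,1],"travel":[[0,0,0],[0,0,0],[0,0,0],[0,0,0],[0,0,0],[0,0,0],[0,0,0]],"rot":[[0,0,0],[0,0,0],[0,0,0],[0,0,0],[0,0,0],[0,0,0],[0,0,0]]}' 25; python3 -m inch '{"gripper":[1,1,1,1,1,1,1,1,1],"travel":[[0,0,0],[-0.005,0,0],[-0.02,0,0],[-0.035,0,0],[-0.035,0,0],[-0.035,0,0],[-0.035,0,0],[0,0,0],[0,0,0]],"rot":[[0,0,0],[0,0,0],[0,0,0],[0,0,0],[0,0,0],[0,0,0],[0,0,0],[0,0,0],[0,0,0]]}' 25; python3 - <<'E'
from h import *
go([.474,.2475,.26],90)
im=eyes.read_camera('top');sc=eyes.read_camera('scene')
cv2.imwrite('pics/g5.png',np.hstack([cv2.resize(im[170:300,360:490,::-1],(390,390)),cv2.resize(sc[50:180,230:360,::-1],(390,390))]))
E
```

```text
time: 11.5
tcp_pos: [0.5257, -0.2174, 0.0944]
tool_rot: [0.616, 0.347, 0.616, -0.347]
wrist_force: [0.3, 0.2, 1.7]
width: 0.639
time: 12.4
tcp_pos: [0.5253, -0.2173, 0.2593]
tool_rot: [0.616, 0.347, 0.616, -0.347]
wrist_force: [-0.1, -0.1, -2.1]
width: 0.639
t 12.4 tcp [ 0.5253 -0.2173  0.2593] w 58.8 F [-0.1 -0.1 -2.1]
x [ 0. -0. -1.] y [0.855 0.519 0.   ] z [ 0.519 -0.855  0.   ]
travel [-0.0008  0.1972 -0.424 ]
jaw 31.23 world dyaw 58.77 -> rot x -58.77
q6 [-0.53  0.41  1.38 -0.    1.34 -1.07]
```

View pics/g5.png

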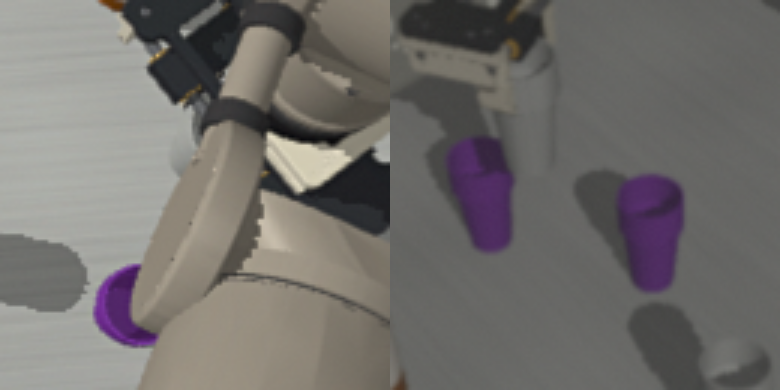

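```bash
python3 -m inch '{"gripper":[1,1,1,1,1,1,1,1,1,1,1,1],"travel":[[0,0.008,-0.017],[0,0.016,-0.034],[0,0.018,-0.039],[0,0.018,-0.039],[0,0.018,-0.039],[0,0.018,-0.039],[0,0.018,-0.039],[0,0.018,-0.039],[0,0.018,-0.039],[0,0.018,-0.039],[0,0.018,-0.039],[0,0.011,-0.022]],"rot":[[0,0,0],[0,0,0],[0,0,0],[0,0,0],[0,0,0],[0,0,0],[0,0,0],[0,0,0],[0,0,0],[0,0,0],[0,0,0],[0,0,0]]}';  python3 -m inch '{"gripper":[1,1,1],"travel":[[0,0,0],[0,0,0],[0,0,0]],"rot":[[0,0,0],[0,0,0],[0,0,0]]}'; python3 - <<'E'
from h import *
go([.474,.2475,.19],31)
im=eyes.read_camera('top');sc=eyes.read_camera('scene')
p=telemetry.read_state()['tcp_pos'];b=p[2]-.0944
c=[(.474,.2475,.08,.062),(.474,.2475,0,.046),(p[0],p[1],b,.039),(p[0],p[1],b+.067,.052),(p[0],p[1],b+.1,.059)]
cv2.imwrite('pics/g6.png',np.hstack([overlay(im,'top',c,(212,267),50),overlay(sc,'scene',c,(424,225),50)]))
E
```

```text
time: 13.7
tcp_pos: [0.4719, 0.2506, 0.258]
tool_rot: [0.616, 0.346, 0.618, -0.347]
wrist_force: [0.7, -1.1, -2.5]
width: 0.636
time: 14.0
tcp_pos: [0.4737, 0.2467, 0.2586]
tool_rot: [0.616, 0.347, 0.616, -0.348]
wrist_force: [0.0, -0.2, -1.9]
width: 0.636
t 14.0 tcp [0.4737 0.2467 0.2586] w 58.6 F [ 0.  -0.2 -1.9]
x [-0.001 -0.001 -1.   ] y [ 0.855  0.518 -0.002] z [ 0.518 -0.855 -0.   ]
travel [ 0.0686  0.0008 -0.0005]
jaw 31.2 world dyaw -0.2 -> rot x 0.2
q6 [ 0.34  0.35  1.48 -0.    1.31 -0.21]
```

View pics/g6.png

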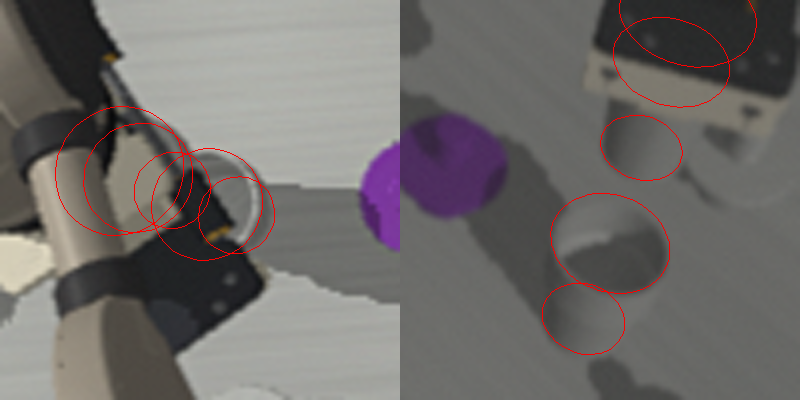

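```bash
python3 -m inch '{"gripper":[1,1,1,1,1,1],"travel":[[0.02,0.0005,0],[0.03,0,0],[0.02,0,0],[0.005,0,0],[0,0,0],[0,0,0]],"rot":[[0,0,0],[0,0,0],[0,0,0],[0,0,0],[0,0,0],[0,0,0]]}'; python3 - <<'E'
from h import *
go([.474,.2475,.1094],31)
im=eyes.read_camera('top');sc=eyes.read_camera('scene')
p=telemetry.read_state()['tcp_pos'];b=p[2]-.0944
c=[(.474,.2475,.08,.062),(.474,.2475,0,.046),(p[0],p[1],b,.039),(p[0],p[1],b+.067,.052)]
cv2.imwrite('pics/g7.png',np.hstack([overlay(im,'top',[],(212,267),50),overlay(sc,'scene',c,(424,225),40)]))
E
```

```text
time: 14.7
tcp_pos: [0.4753, 0.2475, 0.1854]
tool_rot: [0.616, 0.348, 0.616, -0.347]
wrist_force: [0.3, 0.1, -2.6]
width: 0.636
t 14.7 tcp [0.4753 0.2475 0.1854] w 58.5 F [ 0.3  0.1 -2.6]
x [ 0.002  0.001 -1.   ] y [0.855 0.518 0.002] z [ 0.518 -0.855  0.   ]
travel [ 0.076  -0.0013 -0.0007]
jaw 31.2 world dyaw -0.2 -> rot x 0.2
q6 [ 0.34  0.42  1.59  0.    1.13 -0.21]
```

View pics/g7.png

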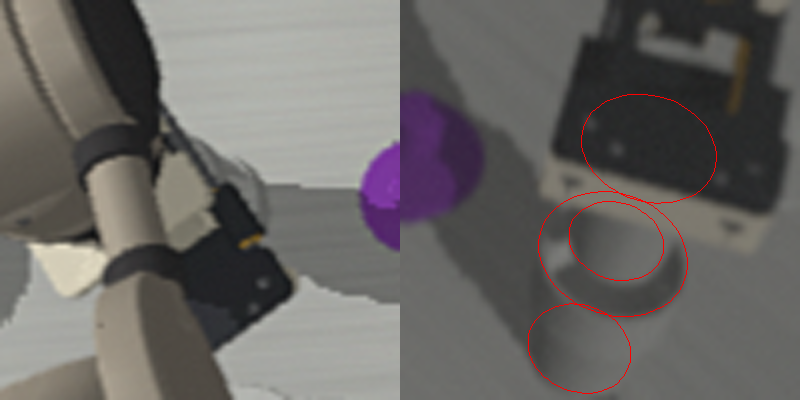

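The foot at right-crop (615,240) is inside the wide rim. I go down in stages and watch the force.

```bash
python3 -m inch '{"gripper":[1,1,1,1,1],"travel":[[0.015,-0.001,-0.0005],[0.015,0,0],[0.015,0,0],[0.005,0,0],[0,0,0]],"rot":[[0,0,0],[0,0,0],[0,0,0],[0,0,0],[0,0,0]]}'; python3 -m inch '{"gripper":[1,1,1,1],"travel":[[0.007,0,0],[0.007,0,0],[0,0,0],[0,0,0]],"rot":[[0,0,0],[0,0,0],[0,0,0],[0,0,0]]}'; python3 - <<'E'
from h import *
go([.474,.2475,.1094],31)
E
```

```text
time: 15.3
tcp_pos: [0.4734, 0.2475, 0.1343]
tool_rot: [0.616, 0.347, 0.616, -0.347]
wrist_force: [0.5, -0.0, -2.3]
width: 0.64
time: 15.7
tcp_pos: [0.4734, 0.2475, 0.1202]
tool_rot: [0.616, 0.347, 0.616, -0.347]
wrist_force: [-1.0, 0.5, -1.7]
width: 0.64
t 15.7 tcp [0.4734 0.2475 0.1202] w 58.8 F [-1.   0.5 -1.7]
x [-0.  0. -1.] y [ 0.855  0.519 -0.   ] z [ 0.519 -0.855 -0.   ]
travel [0.0108 0.0005 0.0003]
jaw 31.24 world dyaw -0.24 -> rot x 0.24
q6 [ 0.34  0.5   1.67  0.    0.97 -0.21]
```

```bash
python3 -m inch '{"gripper":[1,1,1,1],"travel":[[0.004,0,0],[0.004,0,0],[0,0,0],[0,0,0]],"rot":[[0,0,0],[0,0,0],[0,0,0],[0,0,0]]}';python3 -m inch '{"gripper":[1,1,1,1],"travel":[[0.0015,0,0],[0.001,0,0],[0,0,0],[0,0,0]],"rot":[[0,0,0],[0,0,0],[0,0,0],[0,0,0]]}'
```

```text
time: 16.1
tcp_pos: [0.4734, 0.2475, 0.1121]
tool_rot: [0.616, 0.347, 0.616, -0.347]
wrist_force: [-0.8, 0.3, -1.9]
width: 0.636
time: 16.5
tcp_pos: [0.4734, 0.2475, 0.1098]
tool_rot: [0.616, 0.347, 0.616, -0.347]
wrist_force: [-0.5, -1.0, -1.9]
width: 0.639
```

```bash
python3 -m inch '{"gripper":[1,1,1],"travel":[[0.001,0,0],[0,0,0],[0,0,0]],"rot":[[0,0,0],[0,0,0],[0,0,0]]}';python3 -m inch '{"gripper":[1,1,1],"travel":[[0.001,0,0],[0,0,0],[0,0,0]],"rot":[[0,0,0],[0,0,0],[0,0,0]]}'
```

```text
time: 16.8
tcp_pos: [0.4736, 0.2476, 0.1094]
tool_rot: [0.616, 0.347, 0.616, -0.347]
wrist_force: [-1.4, -1.1, 5.0]
width: 0.639
time: 17.1
tcp_pos: [0.4738, 0.2476, 0.1092]
tool_rot: [0.617, 0.347, 0.616, -0.346]
wrist_force: [-2.8, -1.2, 12.8]
width: 0.635
```

Contact came exactly at the expected home height, 0.1094. I ease off, release and rise.

```bash
python3 -m inch '{"gripper":[1,0,-0.3,-0.6,-1,-1,-1],"travel":[[-0.001,0,0],[0,0,0],[0,0,0],[0,0,0],[0,0,0],[0,0,0],[0,0,0]],"rot":[[0,0,0],[0,0,0],[0,0,0],[0,0,0],[0,0,0],[0,0,0],[0,0,0]]}';python3 -m inch '{"gripper":[-1,-1,-1,-1,-1,-1],"travel":[[-0.02,0,0],[-0.035,0,0],[-0.04,0,0],[-0.04,0,0],[-0.015,0,0],[0,0,0]],"rot":[[0,0,0],[0,0,0],[0,0,0],[0,0,0],[0,0,0],[0,0,0]]}'; python3 - <<'E'
from h import *
go([.511,.0285,.26],90)
E
```

```text
time: 17.8
tcp_pos: [0.4734, 0.2475, 0.1085]
tool_rot: [0.616, 0.347, 0.616, -0.347]
wrist_force: [-0.2, -0.1, -0.3]
width: 0.945
time: 18.4
tcp_pos: [0.4744, 0.2479, 0.2613]
tool_rot: [0.617, 0.348, 0.615, -0.345]
wrist_force: [0.3, -0.0, -0.5]
width: 0.999
t 18.4 tcp [0.4744 0.2479 0.2613] w 92.0 F [ 0.3 -0.  -0.5]
x [ 0.005  0.002 -1.   ] y [0.855 0.519 0.005] z [ 0.519 -0.855  0.001]
travel [ 0.0011 -0.0825  0.2066]
jaw 31.24 world dyaw 58.76 -> rot x -58.76
q6 [ 0.34  0.35  1.48  0.    1.31 -0.21]
```

```bash
python3 -m inch '{"gripper":[-1,-1,-1,-1,-1,-1,-1,-1],"travel":[[0,-0.014,0.034],[0,-0.014,0.034],[0,-0.014,0.034],[0,-0.014,0.034],[0,-0.014,0.036],[0,-0.0125,0.034],[0,0,0],[0,0,0]],"rot":[[0,0,0],[0,0,0],[0,0,0],[0,0,0],[0,0,0],[0,0,0],[0,0,0],[0,0,0]]}'; python3 - <<'E'
from h import *
go([.5105,.0285,.1135],31)
im=eyes.read_camera('top');sc=eyes.read_camera('scene')
W=(.474,.2475)
c=[(*W,.08,.062),(*W,0,.046),(*W,.115,.059)];T=(.5105,.0285);t=[(*T,.12,.056),(*T,0,.032)]
cv2.imwrite('pics/ov2.png',np.hstack([overlay(im,'top',c,(212,267),40),overlay(sc,'scene',c+t,(400,205),60)]))
E
```

```text
time: 19.2
tcp_pos: [0.5091, 0.0281, 0.2572]
tool_rot: [0.615, 0.347, 0.617, -0.348]
wrist_force: [-0.5, -0.1, 0.2]
width: 0.999
t 19.2 tcp [0.5091 0.0281 0.2572] w 91.9 F [-0.5 -0.1  0.2]
x [-0.003  0.001 -1.   ] y [ 0.856  0.517 -0.002] z [ 0.517 -0.856 -0.002]
travel [0.1436 0.0017 0.0007]
jaw 31.12 world dyaw -0.12 -> rot x 0.12
q6 [-0.1   0.31  1.55  0.    1.29 -0.64]
```

View pics/ov2.png

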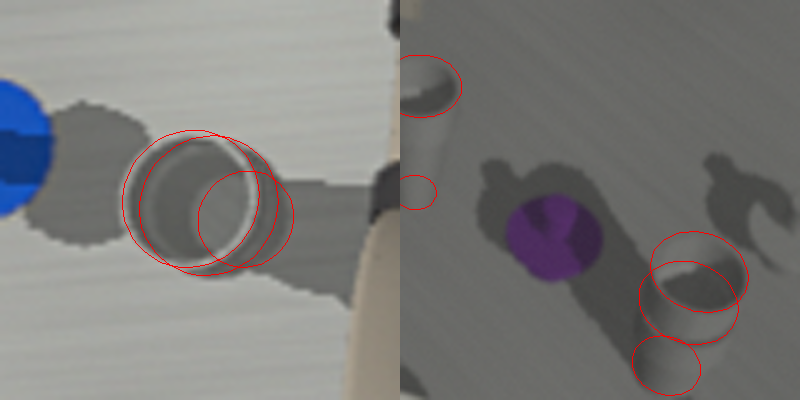

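The middle tin sits nested and upright, and its rim matches the predicted home outline. Now grasp the tall tin.

```bash
python3 -m inch '{"gripper":[-1,-1,-1,-1,-1,-1,-1],"travel":[[0.02,0.0015,0.0005],[0.035,0,0],[0.04,0,0],[0.03,0,0],[0.014,0,0],[0.004,0,0],[0,0,0]],"rot":[[0,0,0],[0,0,0],[0,0,0],[0,0,0],[0,0,0],[0,0,0],[0,0,0]]}'; python3 - <<'E'
from h import *
go([.5105,.0285,.1135],31)
im=eyes.read_camera('top');sc=eyes.read_camera('scene')
cv2.imwrite('pics/g8.png',np.hstack([cv2.resize(im[170:300,250:380,::-1],(390,390)),cv2.resize(sc[130:230,290:390,::-1],(390,390))]))
E
```

```text
time: 20.0
tcp_pos: [0.511, 0.0299, 0.1155]
tool_rot: [0.616, 0.346, 0.617, -0.347]
wrist_force: [0.9, 0.0, 0.7]
width: 0.997
t 20.0 tcp [0.511  0.0299 0.1155] w 91.7 F [0.9 0.  0.7]
x [-0.001  0.    -1.   ] y [ 0.854  0.52  -0.001] z [ 0.52  -0.854 -0.001]
travel [ 0.002  -0.0011  0.0009]
jaw 31.32 world dyaw -0.32 -> rot x 0.32
q6 [-0.09  0.47  1.74  0.    0.94 -0.64]
```

View pics/g8.png

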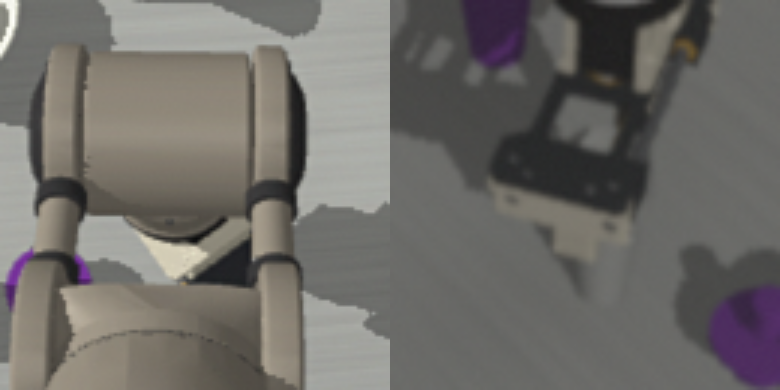

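```bash
python3 -m inch '{"gripper":[1,1,1,1,1,1,1,1],"travel":[[0.001,-0.001,0.0008],[0,0,0],[0,0,0],[0,0,0],[0,0,0],[0,0,0],[0,0,0],[0,0,0]],"rot":[[0,0,0],[0,0,0],[0,0,0],[0,0,0],[0,0,0],[0,0,0],[0,0,0],[0,0,0]]}' 25; python3 -m inch '{"gripper":[1,1,1,1,1,1,1,1,1],"travel":[[-0.005,0,0],[-0.02,0,0],[-0.035,0,0],[-0.035,0,0],[-0.035,0,0],[-0.035,0,0],[-0.01,0,0],[0,0,0],[0,0,0]],"rot":[[0,0,0],[0,0,0],[0,0,0],[0,0,0],[0,0,0],[0,0,0],[0,0,0],[0,0,0],[0,0,0]]}' 25; python3 - <<'E'
from h import *
go([.474,.2475,.29],90)
im=eyes.read_camera('top');sc=eyes.read_camera('scene')
p=telemetry.read_state()['tcp_pos']
cv2.imwrite('pics/g9.png',np.hstack([cv2.resize(im[170:300,250:380,::-1],(390,390)),cv2.resize(sc[100:230,270:400,::-1],(390,390))]))
E
```

```text
time: 20.9
tcp_pos: [0.5109, 0.0277, 0.1148]
tool_rot: [0.616, 0.347, 0.616, -0.347]
wrist_force: [0.1, 0.3, 1.2]
width: 0.603
time: 21.8
tcp_pos: [0.5101, 0.0278, 0.2881]
tool_rot: [0.615, 0.347, 0.617, -0.347]
wrist_force: [0.6, -0.8, -2.6]
width: 0.603
t 21.8 tcp [0.5101 0.0278 0.2881] w 55.4 F [ 0.6 -0.8 -2.6]
x [-0.003  0.    -1.   ] y [ 0.855  0.518 -0.002] z [ 0.518 -0.855 -0.002]
travel [-0.0017  0.0831 -0.2066]
jaw 31.23 world dyaw 58.77 -> rot x -58.77
q6 [-0.1   0.29  1.49  0.    1.37 -0.64]
```

View pics/g9.png

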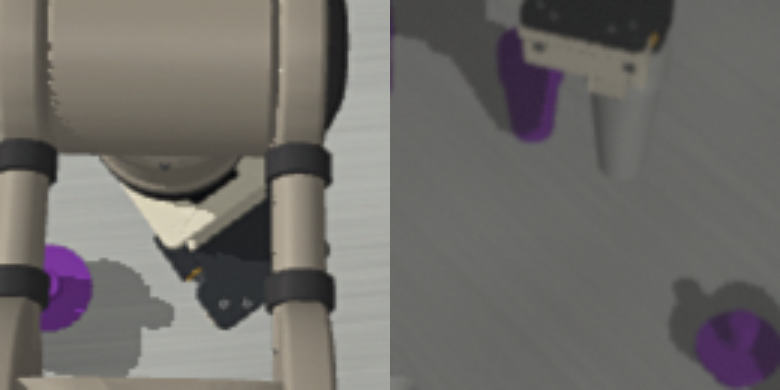

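```bash
python3 -m inch '{"gripper":[1,1,1,1,1,1,1,1,1],"travel":[[0,0.007,-0.018],[0,0.014,-0.034],[0,0.015,-0.037],[0,0.015,-0.037],[0,0.014,-0.036],[0,0.012,-0.03],[0,0.006,-0.0146],[0,0,0],[0,0,0]],"rot":[[0,0,0],[0,0,0],[0,0,0],[0,0,0],[0,0,0],[0,0,0],[0,0,0],[0,0,0],[0,0,0]]}';  python3 -m inch '{"gripper":[1,1,1,1],"travel":[[0.02,0,0],[0.025,0,0],[0,0,0],[0,0,0]],"rot":[[0,0,0],[0,0,0],[0,0,0],[0,0,0]]}'; python3 - <<'E'
from h import *
go([.474,.2475,.1448],31)
im=eyes.read_camera('top');sc=eyes.read_camera('scene')
p=telemetry.read_state()['tcp_pos'];b=p[2]-.1148
W=(.474,.2475);c=[(*W,.08,.062),(*W,0,.046),(*W,.115,.059),(p[0],p[1],b,.032),(p[0],p[1],b+.087,.049)]
cv2.imwrite('pics/g10.png',np.hstack([overlay(im,'top',[],(212,267),50),overlay(sc,'scene',c,(424,225),40)]))
E
```

```text
time: 22.8
tcp_pos: [0.4746, 0.2468, 0.2888]
tool_rot: [0.616, 0.346, 0.616, -0.347]
wrist_force: [-0.3, -0.3, -1.5]
width: 0.602
time: 23.2
tcp_pos: [0.475, 0.2463, 0.2449]
tool_rot: [0.616, 0.347, 0.616, -0.348]
wrist_force: [-0.7, 0.2, -0.5]
width: 0.603
t 23.2 tcp [0.475  0.2463 0.2449] w 55.5 F [-0.7  0.2 -0.5]
x [-0.001 -0.    -1.   ] y [ 0.856  0.517 -0.001] z [ 0.517 -0.856  0.   ]
travel [ 0.1001 -0.0002 -0.0015]
jaw 31.15 world dyaw -0.15 -> rot x 0.15
q6 [ 0.34  0.36  1.5  -0.    1.28 -0.21]
```

View pics/g10.png

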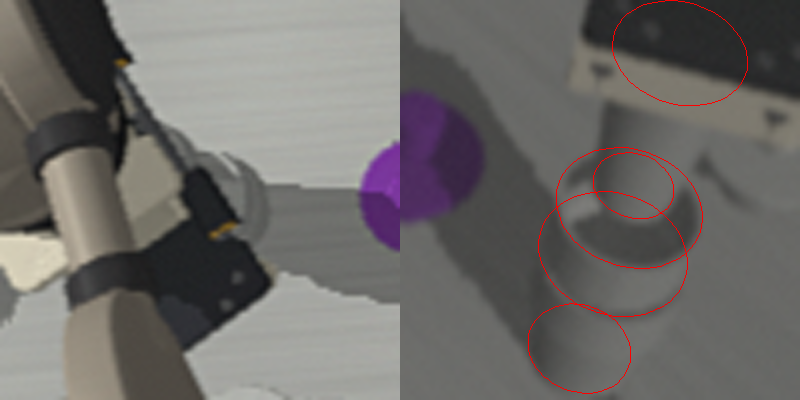

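The foot at right-crop (633,185) is over the middle tin's opening, so I lower in stages.

```bash
python3 -m inch '{"gripper":[1,1,1,1,1,1,1],"travel":[[0.015,0,-0.001],[0.018,0,0],[0.018,0,0],[0.015,0,0],[0.009,0,0],[0,0,0],[0,0,0]],"rot":[[0,0,0],[0,0,0],[0,0,0],[0,0,0],[0,0,0],[0,0,0],[0,0,0]]}';python3 -m inch '{"gripper":[1,1,1,1,1,1],"travel":[[0.006,0,0],[0.006,0,0],[0.005,0,0],[0.003,0,0],[0,0,0],[0,0,0]],"rot":[[0,0,0],[0,0,0],[0,0,0],[0,0,0],[0,0,0],[0,0,0]]}'
```

```text
time: 24.0
tcp_pos: [0.4747, 0.2484, 0.1707]
tool_rot: [0.616, 0.347, 0.616, -0.347]
wrist_force: [0.2, -0.1, -1.6]
width: 0.606
time: 24.6
tcp_pos: [0.4742, 0.2483, 0.1497]
tool_rot: [0.616, 0.347, 0.616, -0.347]
wrist_force: [0.3, 0.2, -0.2]
width: 0.602
```

```bash
python3 -m inch '{"gripper":[1,1,1,1],"travel":[[0.002,0,0],[0.0015,0,0],[0,0,0],[0,0,0]],"rot":[[0,0,0],[0,0,0],[0,0,0],[0,0,0]]}';python3 -m inch '{"gripper":[1,1,1],"travel":[[0.001,0,0],[0,0,0],[0,0,0]],"rot":[[0,0,0],[0,0,0],[0,0,0]]}'; python3 -m inch '{"gripper":[1,1,1],"travel":[[0.001,0,0],[0,0,0],[0,0,0]],"rot":[[0,0,0],[0,0,0],[0,0,0]]}'
```

```text
time: 25.0
tcp_pos: [0.4741, 0.2483, 0.1462]
tool_rot: [0.616, 0.347, 0.616, -0.347]
wrist_force: [0.6, 0.1, -1.2]
width: 0.604
time: 25.3
tcp_pos: [0.4741, 0.2483, 0.1452]
tool_rot: [0.616, 0.347, 0.616, -0.347]
wrist_force: [0.0, -0.6, -1.1]
width: 0.603
time: 25.6
tcp_pos: [0.4743, 0.2483, 0.1448]
tool_rot: [0.616, 0.347, 0.616, -0.347]
wrist_force: [-0.7, -1.1, 4.3]
width: 0.601
```

```bash
python3 -m inch '{"gripper":[1,1,1],"travel":[[0.0007,0,0],[0,0,0],[0,0,0]],"rot":[[0,0,0],[0,0,0],[0,0,0]]}';python3 -m inch '{"gripper":[1,0,-0.3,-0.6,-1,-1,-1],"travel":[[-0.001,0,0],[0,0,0],[0,0,0],[0,0,0],[0,0,0],[0,0,0],[0,0,0]],"rot":[[0,0,0],[0,0,0],[0,0,0],[0,0,0],[0,0,0],[0,0,0],[0,0,0]]}';python3 -m inch '{"gripper":[-1,-1,-1,-1,-1,-1],"travel":[[-0.02,0,0],[-0.035,0,0],[-0.04,0,0],[-0.04,0,0],[0,0,0],[0,0,0]],"rot":[[0,0,0],[0,0,0],[0,0,0],[0,0,0],[0,0,0],[0,0,0]]}'; python3 - <<'E'
from h import *
go([.339,.239,.26],90)
E
```

```text
time: 25.9
tcp_pos: [0.4743, 0.2483, 0.1447]
tool_rot: [0.616, 0.347, 0.616, -0.347]
wrist_force: [-2.5, -1.7, 11.1]
width: 0.603
time: 26.6
tcp_pos: [0.4741, 0.2483, 0.1444]
tool_rot: [0.616, 0.347, 0.616, -0.347]
wrist_force: [-0.3, 0.3, 0.1]
width: 0.949
time: 27.2
tcp_pos: [0.4743, 0.2484, 0.2802]
tool_rot: [0.617, 0.347, 0.616, -0.346]
wrist_force: [0.2, 0.3, -1.8]
width: 1.003
t 27.2 tcp [0.4743 0.2484 0.2802] w 92.3 F [ 0.2  0.3 -1.8]
x [ 0.002  0.001 -1.   ] y [0.855 0.519 0.002] z [ 0.519 -0.855  0.   ]
travel [ 0.0199 -0.1206 -0.0621]
jaw 31.24 world dyaw 58.76 -> rot x -58.76
q6 [ 0.34  0.34  1.44  0.    1.36 -0.21]
```

```bash
python3 -m inch '{"gripper":[-1,-1,-1,-1,-1,-1,-1,-1,-1,-1,-1,-1],"travel":[[0,-0.0301,-0.0155],[0,-0.0301,-0.0155],[0,-0.0302,-0.0155],[0,-0.0302,-0.0155],[0,0,0],[0,0,0],[0,0,0],[0,0,0],[0,0,0],[0,0,0],[0,0,0],[0,0,0]],"rot":[[0,0,0],[0,0,0],[0,0,0],[0,0,0],[-8.4,0,0],[-8.4,0,0],[-8.4,0,0],[-8.4,0,0],[-8.4,0,0],[-8.4,0,0],[-8.4,0,0],[0,0,0]]}'; python3 - <<'E'
from h import *
go([.339,.239,.0597],90)
im=eyes.read_camera('top');sc=eyes.read_camera('scene')
W=(.474,.2475);L=(.3388,.239)
c=[(*W,.08,.062),(*W,.115,.059),(*W,.150,.056),(*L,.033,.068),(*L,.065,.024)]
cv2.imwrite('pics/ov3.png',np.hstack([overlay(im,'top',c,(212,275),50),overlay(sc,'scene',c,(440,215),50)]))
E
```

```text
time: 28.4
tcp_pos: [0.3382, 0.2384, 0.2781]
tool_rot: [0.706, -0.001, 0.708, 0.0]
wrist_force: [-0.7, 0.1, 0.2]
width: 0.998
t 28.4 tcp [0.3382 0.2384 0.2781] w 91.8 F [-0.7  0.1  0.2]
x [-0.003 -0.001 -1.   ] y [-0.002  1.    -0.001] z [ 1.     0.002 -0.003]
travel [0.2184 0.0008 0.0014]
jaw 90.11 world dyaw -0.11 -> rot x 0.11
q6 [ 0.43  0.11  1.75  0.    1.29 -1.14]
```

View pics/ov3.png

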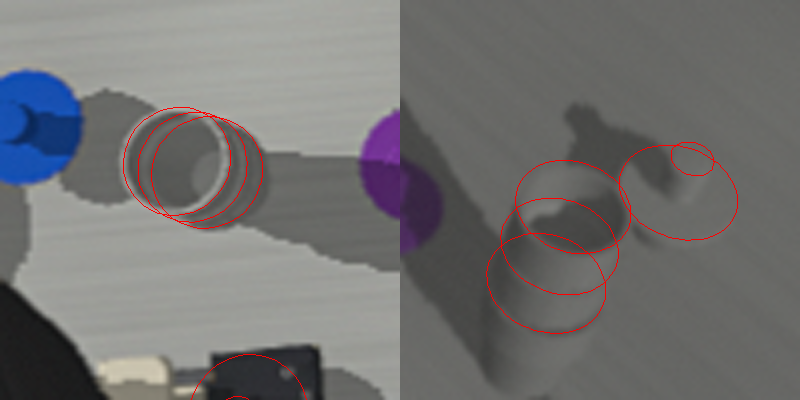

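All three tins are nested, and the rims match the predicted home outlines, with the tall rim at right-crop (573,207). I descend on the lid at the pose where I released it.

```bash
python3 -m inch '{"gripper":[-1,-1,-1,-1,-1,-1,-1,-1,-1,-1],"travel":[[0.02,0.0004,0.0008],[0.035,0,0],[0.04,0,0],[0.04,0,0],[0.035,0,0],[0.025,0,0],[0.015,0,0],[0.005,0,0],[0,0,0],[0,0,0]],"rot":[[0,0,0],[0,0,0],[0,0,0],[0,0,0],[0,0,0],[0,0,0],[0,0,0],[0,0,0],[0,0,0],[0,0,0]]}'; python3 - <<'E'
from h import *
go([.3388,.239,.0597],90)
E
```

```text
time: 29.5
tcp_pos: [0.3401, 0.2394, 0.0651]
tool_rot: [0.707, 0.0, 0.707, 0.0]
wrist_force: [0.1, 0.7, -0.1]
width: 0.995
t 29.5 tcp [0.3401 0.2394 0.0651] w 91.6 F [ 0.1  0.7 -0.1]
x [ 0.001  0.001 -1.   ] y [0.    1.    0.001] z [ 1.    -0.     0.001]
travel [ 0.0054 -0.0004 -0.0013]
jaw 89.97 world dyaw 0.03 -> rot x -0.03
q6 [ 0.43  0.42  2.04  0.    0.68 -1.14]
```

```bash
python3 -m inch '{"gripper":[-1,-1,-1,1,1,1,1,1,1,1,1,1],"travel":[[0.004,-0.0004,-0.001],[0.001,0,0],[0,0,0],[0,0,0],[0,0,0],[0,0,0],[0,0,0],[0,0,0],[0,0,0],[0,0,0],[0,0,0],[0,0,0]],"rot":[[0,0,0],[0,0,0],[0,0,0],[0,0,0],[0,0,0],[0,0,0],[0,0,0],[0,0,0],[0,0,0],[0,0,0],[0,0,0],[0,0,0]]}' 20; python3 -m inch '{"gripper":[1,1,1,1,1,1,1,1,1,1],"travel":[[0,0,0],[-0.005,0,0],[-0.02,0,0],[-0.035,0,0],[-0.035,0,0],[-0.035,0,0],[-0.035,0,0],[-0.035,0,0],[0,0,0],[0,0,0]],"rot":[[0,0,0],[0,0,0],[0,0,0],[0,0,0],[0,0,0],[0,0,0],[0,0,0],[0,0,0],[0,0,0],[0,0,0]]}'; python3 - <<'E'
from h import *
go([.474,.248,.26],90)
im=eyes.read_camera('top');sc=eyes.read_camera('scene')
p=telemetry.read_state()['tcp_pos'];b=p[2]-.06
c=[(p[0],p[1],b,.038),(p[0],p[1],b+.028,.068)]
cv2.imwrite('pics/g11.png',np.hstack([overlay(im,'top',[],(212,300),50),overlay(sc,'scene',c,(470,180),50)]))
E
```

```text
time: 30.7
tcp_pos: [0.3387, 0.2388, 0.0595]
tool_rot: [0.707, -0.0, 0.707, 0.0]
wrist_force: [0.9, 0.6, 1.0]
width: 0.265
time: 31.7
tcp_pos: [0.3385, 0.2387, 0.2598]
tool_rot: [0.707, -0.0, 0.707, 0.0]
wrist_force: [0.0, 0.4, -2.1]
width: 0.252
t 31.7 tcp [0.3385 0.2387 0.2598] w 23.2 F [ 0.   0.4 -2.1]
x [ 0.001  0.001 -1.   ] y [-0.001  1.     0.001] z [1.    0.001 0.001]
travel [-0.      0.0092  0.1355]
jaw 90.03 world dyaw -0.03 -> rot x 0.03
q6 [ 0.43  0.13  1.78  0.    1.23 -1.14]
```

View pics/g11.png

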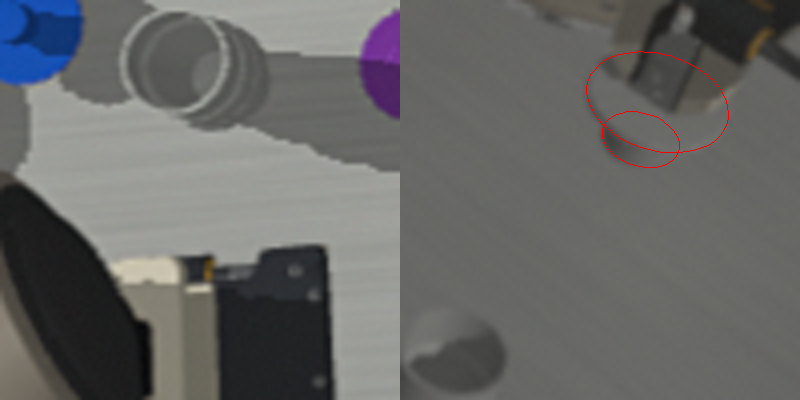

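```bash
python3 -m inch '{"gripper":[1,1,1,1,1,1,1,1],"travel":[[0,0.001,0.015],[0,0.002,0.03],[0,0.002,0.032],[0,0.002,0.03],[0,0.002,0.0215],[0,0,0.006],[0,0,0],[0,0,0]],"rot":[[0,0,0],[0,0,0],[0,0,0],[0,0,0],[0,0,0],[0,0,0],[0,0,0],[0,0,0]]}';  python3 -m inch '{"gripper":[1,1,1,1],"travel":[[0.015,0,0],[0.022,0,0],[0,0,0],[0,0,0]],"rot":[[0,0,0],[0,0,0],[0,0,0],[0,0,0]]}'; python3 - <<'E'
from h import *
go([.474,.248,.1815],90)
im=eyes.read_camera('top');sc=eyes.read_camera('scene')
p=telemetry.read_state()['tcp_pos'];b=p[2]-.0595
W=(.474,.2475);c=[(*W,.08,.062),(*W,.150,.056),(p[0],p[1],b,.038),(p[0],p[1],b+.028,.068)]
cv2.imwrite('pics/g12.png',np.hstack([overlay(sc,'scene',[],(430,205),35),overlay(sc,'scene',c,(430,205),35)]))
E
```

```text
time: 32.6
tcp_pos: [0.4724, 0.2477, 0.2588]
tool_rot: [0.706, -0.0, 0.708, 0.0]
wrist_force: [0.5, -0.3, -1.1]
width: 0.259
time: 33.0
tcp_pos: [0.4725, 0.2479, 0.223]
tool_rot: [0.707, -0.0, 0.707, 0.0]
wrist_force: [0.0, -0.6, -0.7]
width: 0.255
t 33.0 tcp [0.4725 0.2479 0.223 ] w 23.5 F [ 0.  -0.6 -0.7]
x [-0.  0. -1.] y [-0.001  1.     0.   ] z [ 1.     0.001 -0.   ]
travel [0.0415 0.0001 0.0015]
jaw 90.06 world dyaw -0.06 -> rot x 0.06
q6 [ 0.34  0.38  1.54  0.    1.22 -1.23]
```

View pics/g12.png

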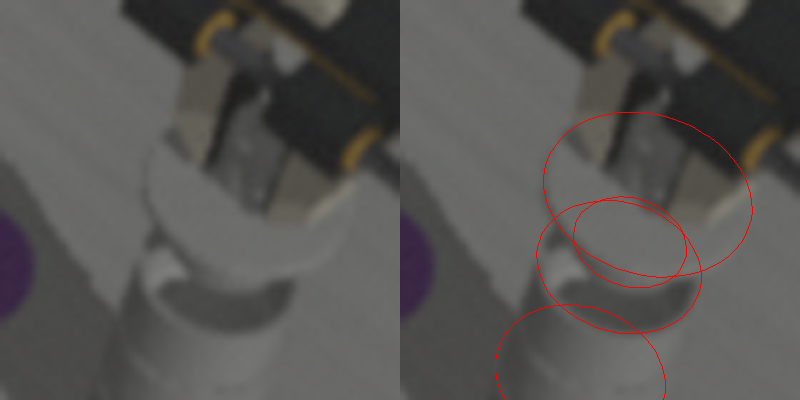

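The plug is above the tall rim and matches the model, so I lower it.

```bash
python3 -m inch '{"gripper":[1,1,1,1,1,1,1],"travel":[[0.004,0,0.001],[0.01,0,0],[0.01,0,0],[0.008,0,0],[0.004,0,0],[0,0,0],[0,0,0]],"rot":[[0,0,0],[0,0,0],[0,0,0],[0,0,0],[0,0,0],[0,0,0],[0,0,0]]}';python3 -m inch '{"gripper":[1,1,1,1],"travel":[[0.002,0,0],[0.001,0,0],[0,0,0],[0,0,0]],"rot":[[0,0,0],[0,0,0],[0,0,0],[0,0,0]]}'
```

```text
time: 33.8
tcp_pos: [0.4743, 0.2479, 0.1866]
tool_rot: [0.707, -0.0, 0.707, 0.0]
wrist_force: [0.0, 0.1, -0.9]
width: 0.256
time: 34.2
tcp_pos: [0.4742, 0.2479, 0.1836]
tool_rot: [0.707, -0.0, 0.707, 0.0]
wrist_force: [0.4, 0.3, -1.6]
width: 0.256
```

```bash
python3 -m inch '{"gripper":[1,1,1,1],"travel":[[0.001,0,0],[0.0005,0,0],[0,0,0],[0,0,0]],"rot":[[0,0,0],[0,0,0],[0,0,0],[0,0,0]]}';python3 -m inch '{"gripper":[1,1,1],"travel":[[0.0007,0,0],[0,0,0],[0,0,0]],"rot":[[0,0,0],[0,0,0],[0,0,0]]}'
```

```text
time: 34.6
tcp_pos: [0.4741, 0.2478, 0.182]
tool_rot: [0.707, -0.0, 0.707, 0.0]
wrist_force: [0.1, -0.2, -1.9]
width: 0.257
time: 34.9
tcp_pos: [0.4743, 0.2478, 0.1815]
tool_rot: [0.707, -0.0, 0.707, 0.0]
wrist_force: [0.1, -0.9, 0.6]
width: 0.256
```

```bash
python3 -m inch '{"gripper":[1,1,1,1],"travel":[[0.0007,0,0],[0,0,0],[0,0,0],[0,0,0]],"rot":[[0,0,0],[0,0,0],[0,0,0],[0,0,0]]}';python3 - <<'E'
from h import *
sc=eyes.read_camera('scene')
W=(.474,.2477);c=[(*W,.150,.068),(*W,.115,.059)]
cv2.imwrite('pics/g13.png',np.hstack([overlay(sc,'scene',[],(430,205),35),overlay(sc,'scene',c,(430,205),35)]))
E
```

```text
time: 35.3
tcp_pos: [0.4745, 0.2479, 0.1814]
tool_rot: [0.708, -0.0, 0.707, 0.0]
wrist_force: [-1.1, -0.7, 5.3]
width: 0.256
```

View pics/g13.png

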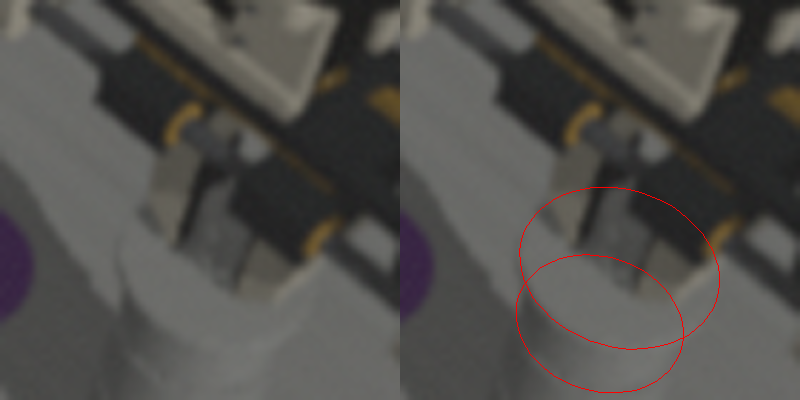

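The flange sits on the rim and contact came at the expected height, so I release and retreat.

```bash
python3 -m inch '{"gripper":[1,0.2,-0.2,-0.6,-1,-1,-1,-1],"travel":[[-0.0005,0,0],[0,0,0],[0,0,0],[0,0,0],[0,0,0],[0,0,0],[0,0,0],[0,0,0]],"rot":[[0,0,0],[0,0,0],[0,0,0],[0,0,0],[0,0,0],[0,0,0],[0,0,0],[0,0,0]]}';python3 -m inch '{"gripper":[-1,-1,-1,-1,-1,-1],"travel":[[-0.015,0,0],[-0.03,0,0],[-0.035,0,0],[-0.035,0,0],[0,0,0],[0,0,0]],"rot":[[0,0,0],[0,0,0],[0,0,0],[0,0,0],[0,0,0],[0,0,0]]}';python3 -m inch '{"gripper":[-1,-1,-1,-1,-1,-1],"travel":[[0,0,-0.03],[0,0,-0.04],[0,0,-0.04],[0,0,-0.02],[0,0,0],[0,0,0]],"rot":[[0,0,0],[0,0,0],[0,0,0],[0,0,0],[0,0,0],[0,0,0]]}'; python3 - <<'E'
from h import *
im=eyes.read_camera('top');sc=eyes.read_camera('scene')
cv2.imwrite('pics/full_top.png',im[:,:,::-1])
W=(.474,.2477);c=[(*W,.155,.068),(*W,.187,.024),(*W,.08,.062),(*W,0,.046)]
cv2.imwrite('pics/g14.png',np.hstack([overlay(im,'top',c,(205,265),40),overlay(sc,'scene',c,(430,205),40)]))
E
```

```text
time: 36.15
tcp_pos: [0.4741, 0.2479, 0.1811]
tool_rot: [0.707, -0.0, 0.707, 0.0]
wrist_force: [-0.6, -0.5, 0.1]
width: 0.819
time: 36.75
tcp_pos: [0.4742, 0.2479, 0.2966]
tool_rot: [0.708, 0.0, 0.707, 0.0]
wrist_force: [-0.6, 0.4, -0.9]
width: 1.001
time: 37.35
tcp_pos: [0.3442, 0.2477, 0.2955]
tool_rot: [0.707, -0.001, 0.707, 0.0]
wrist_force: [0.9, -0.0, 1.3]
width: 0.998
```

View pics/g14.png

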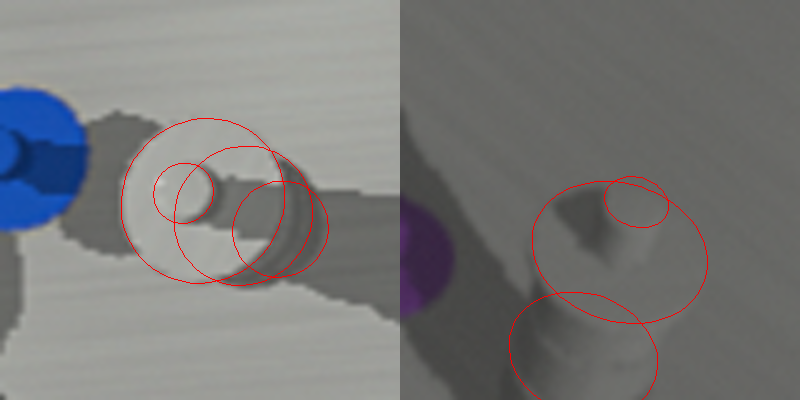

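View pics/full_top.png

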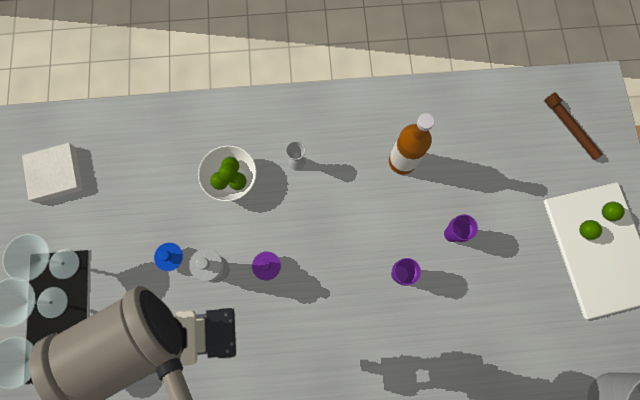

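The stack stands upright: the lid's flange and knob match the home outlines in both views, at top (205,264). The bottle, lime bowl, jigger and coloured look-alikes have not moved, and the gripper is clear.

```bash
python3 - <<'E'
from rig import ticket
print(ticket.hand_in())
E
```

```text
the job is handed in; nothing more can be done
None
```

The stack is built and handed in at about 37 s of the 72 s allowed; `hand_in` gave no verdict.

**What I did:** I lifted the grey lid off the wide tin and stood it upright on the counter at about (0.34, 0.24). I then nested the middle tin in the wide one and the tall tin in the middle one, and put the lid on the tall tin. I lowered each piece straight down and let go only after the wrist force showed contact.

**Contact heights:** These are TCP heights when the wrist force showed contact. All matched the prediction to within about 0.2 mm.

| Piece | Expected (m) | Measured (m) |
|---|---|---|
| Middle tin | 0.1094 | 0.1094 |
| Tall tin | 0.1448 | 0.1448 |
| Lid | 0.1815 | 0.1815 |

**Last pictures:** In the final views from both cameras, the lid matches the outline predicted for a fully home, upright stack. The stack stands where the wide tin stood. The bottle, bowl, jigger and coloured look-alikes look unmoved, and the gripper is clear.

**Disagreement:** The two cameras differed by up to about 6 mm in x in the first readings. After I settled on positions between them, outlines in the top view were still off by about 1 px (about 2 mm). The tapered fits took that up.

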